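Clamp up a laminated mallet head with a one-hand ratchet bar clamp

ROBOT

A 7-joint arm with a two-finger parallel gripper is mounted at the origin on a cart in front of the work surface, level with it; the furniture and walls round the work are solid. World frame = base frame: x ahead of the robot, y to its left, z up, the work surface at z = 0. Lengths are in m, angles in degrees, forces in N, time in s.
With the tool pointing down it reaches from about 0.35 to 0.775 m from the base axis. Payload 3.1 kg.
Tool frame: the origin (TCP) lies on the centre line of the jaws, within the pads' length; the fingertips stand 17 mm ahead of it and the grasp point (between the pads) lies 2 mm behind it (robot.tip_reach is the distance from the TCP to the fingertips, in m); z points along the fingers, y is the line along which they close (so a half turn about z gives the same grasp; the last joint's range is limited). The gripper opens to 85 mm and grips with 20 to 120 N. Pads are 22 mm wide; open, the fingers measure 114 mm over their backs; the gripper's body (76 mm by 85 mm) begins 54 mm behind the grasp point. The pads swing forward as they close: fully open they stand 13 mm farther back than shut.
Start: joints at [-75.155, 17.813, 0.802, 86.603, -0.252, 75.585, -1.558], TCP at [0.163, 0.525, 0.248] pointing down, gripper open.
Joint ranges: [-154.91, 154.91], [-16.99, 109.72], [-72.82, 74.43], [7.12, 147.25], [-82.49, 262.49], [11.32, 116.49], [-174.64, 174.64]. Speed limits (degrees/s): [159.86, 159.86, 180, 180, 180, 180, 180].

INTERFACE

Orientations are given as [roll, pitch, yaw] about the fixed x, y, z axes, in that order (R = Rz(yaw) Ry(pitch) Rx(roll)).
In Python, from station import robot, fingers, vision, workorder, recognise gives the robot as it stands. Calls block until the motion is done:
- robot.move_to(position, orientation): joint-space move of the TCP to a pose.
- robot.line_to(position, orientation=None, velocity=0.15, f_stop=None): straight line of the TCP; orientation=None keeps the orientation; velocity is the mean speed in m/s. With f_stop (N) it stops when the force on the tool has changed by that much, and returns True; else False.
- robot.move_j(angles): joint-space move.
- fingers.gripper_to(opening, force=None): opening from 0.0 (shut) to 1.0 (fully open); force is the grip in N (None keeps the last); returns when the fingers have stopped.
- robot.pause(seconds).
- robot.inverse_kinematics(position, orientation): joint angles nearest the present ones, or None.
- vision.grab_frame(name): name is "scene" or "side" or "wrist"; returns the picture (400x640x3 uint8, red, green, blue); there is no depth.
- vision.calibration(name): a dict with "mtx" (3x3 intrinsics, pixels), "extrinsics" (4x4, takes a point from world to camera coordinates); the wrist camera has in their place "T_tool_cam" (4x4, takes a point from camera to tool coordinates, whose origin is the TCP and whose axes are the flange's). Camera axes: x right, y up, looking along -z (the intrinsics and any distortion apply to the point x, -y, -z); pixel columns grow to the right and rows downward; lengths in m; the calibration is good to about 2 mm. A picture is of the moment at which its call begins: read the wrist's pose just before it. calibration takes no time and is no camera call.
A pose or a line that the arm cannot do raises robot.PlanningError and nothing moves.
- workorder.close_job(): hands the job in; it is judged then, once.
Trained networks look in the newest picture that a camera, given by its name, has taken for a name from the list of things; names that differ only in an ending like _2 or _b are one class to them, and where a whole thing is asked for, a point or a joint stands for the part that bears it (a point fixed in the world has none). Each returns a list of dicts, best first, with "p" (0 to 1); they miss things now and then, are a little off and sometimes report something else, mostly with a low value. They report only what shows in the picture. A call takes as long as a camera call. They do not tell look-alikes from the thing itself.
- recognise(label, camera): "rect" ([centre column, centre row, width, height] in pixels, round what is visible of it).
Readings, each from a call of its own:
- robot.current_time_s(): time.
- robot.current_joint_positions(): joint angles.
- robot.current_dq(): joint speeds.
- robot.current_joint_torque(): joint torques, N m.
- robot.current_tool_pos(): TCP position.
- robot.current_eef_rot(): TCP orientation.
- robot.current_contact_force(): force on the tool from outside, world axes, zero at the start.
- robot.current_torque(): the same for the moment, N m.
- robot.current_finger_gap(): opening from 0.0 (shut) to 1.0 (fully open).
- robot.current_gripper_force(): force on a finger pad.
Only numpy, scipy, OpenCV 4.12 (cv2) and the standard library are available. Lean on these libraries where they do the work, as an engineer would, in place of code of your own. Each camera call takes 0.05 s, during which the arm holds its last target. There are 200 camera calls.

TASK

Glue-up of a small wooden mallet head: take the wooden block that lies on top of the other two and stand it down on the table beside them, in the free space next to the clamp's far jaw, so that all three stand side by side in one row with their ends about in line. Then squeeze the clamp's trigger towards its grip again and again, moving the jaw by the trigger only, until the jaw has closed the row up tight, gripping it firmly but gently enough not to crush the wood. Finish while still holding the trigger squeezed in the gripper, the row clamped, and leave everything else on the table alone.

Things in the scene. Friction and masses are not known exactly. Their poses are not given: they have to be found in the camera images.
- clamp: grey one-hand bar clamp lying loose on its side. Origin: bar centre line, mid housing, table height. z up; +y along the bar to the far jaw; both jaws stick out to +x (to 97 mm), grip and trigger to -x (to -120 mm). Housing x -24..34, y -30..15, 40 high. Grip along x, its outer face at y = -51 mm, z 4..36. Bar x -12..10, z 16..24 mm
- grip_point (a point): point of the clamp at its x -58, y -27, z +24 mm: fingers that close along the clamp's y take grip and trigger between them here. Trigger's outer face at about y = +8 mm when released (59 mm over both), y = -15 mm when fully squeezed (36 mm over both)
- trigger (a joint): trigger angle: 0 = released (a light spring returns it, 2 to 4 N at the finger), 0.30 = fully squeezed. Pin at the clamp's x +20, y +2 mm. A full stroke, all the way and fully back, draws the bar in by two 4 mm teeth; shorter ones by one tooth or none. Force at the jaw: 2.6 x the push on the trigger at grip_point, less 15 N (20 to 40 N for a 20 N squeeze)
- trigger_lever: the trigger itself: black plastic lever, 12 to 14 mm thick, 25 mm high (z 9..34 mm), on the side of the grip towards the far jaw; origin at its pin
- bar (a joint): how far the bar with the far jaw has been drawn in (m): 0 = fully open, far pad at the clamp's y = +143 mm, 123 mm from the near pad; a closed-up row of three blocks (75 mm) is just touched at 0.048, and each mm beyond that presses the soft pad with 8 N more. A holding pawl keeps the bar from sliding back by more than a tooth
- far_jaw: far jaw with the bar it is fixed on; jaw x -16..+97 mm, 37 mm high, 25 mm thick. The trigger draws it towards the near jaw; it is not to be pushed by hand. Frame as the clamp's but moving with the bar
- far_pad (a point): centre of the far jaw's pressing face (rubber, x +42..+96 mm, z 4..36 mm), which looks to the clamp's -y
- pad_spring: soft rubber pad of the near jaw, the other pressing face (x +44..+94 mm, z 4..36 mm), looks to the clamp's +y; it gives 1 mm per 8 N, up to 5 mm; origin as the clamp's
- near_pad (a point): centre of the near jaw's pressing face, at the clamp's x = +69, y = +20, z = +20 mm
- near_cheek: wooden block (outer layer of the mallet head), 56 mm long (its x), 25 mm thick (its y), 40 mm high, standing next to the near pad, its length along the clamp's x; origin at the centre of its underside. Softwood: over 70 N of pressing at a jaw crushes it
- core: wooden block of the same size with a handle slot (24 x 13 mm) right through its height, standing beside near_cheek on the side of the far jaw; origin at the centre of its underside
- top_cheek: third block, same size as near_cheek, 30 to 65 g, standing on top of the other two (its underside 40 mm above the table), turned at an angle; origin at the centre of its underside. It belongs next to core on the side of the far jaw, where 45 to 68 mm are free; a few mm of play beside it do not matter, the jaw closes them
- mallet_handle: wooden mallet handle, 220 mm long, lying near the front edge of the table; leave alone
- dropper_bottle: small brown bottle, 33 x 102 mm, standing beyond the far jaw; leave alone
- loose_can: drink can, 53 x 134 mm, standing behind the jaws; leave alone
- flat_tin: flat oblong tin, 63 x 105 x 24 mm, to the right of the clamp; leave alone
Not all that is in view belongs to the job. What is shaped like the top_cheek but blue is not meant. What is shaped like the core but green is not meant.

How it is judged:
By the outcome, as a careful person would: the job done as asked, in the order asked, and still so for the second after the job is handed in, while the arm keeps its last pose, push and grip.
It also fails if it takes over 48 s, if anything falls off the work surface, if the arm or the gripper's body presses on something with over 40 N, if the wrist force passes 120 N, or if a joint passes its speed limit or range.

## Working session

There is one attempt and no reset: what is moved stays moved. The work goes in short steps, each a Python script; the robot and the scene stay as the last script left them, time stands still between calls to the robot, and variables do not carry over. Pictures are saved under pics/ and viewed, at most 10 in all, crops included, and the job is handed in when it is done.

```bash
ls; mkdir -p pics; python3 - <<'E'
from station import robot, fingers, vision, workorder, recognise
import cv2, numpy as np
for c in ["scene","side"]:
    im=vision.grab_frame(c); cv2.imwrite(f"pics/{c}0.png",im[:,:,::-1])
    k=vision.calibration(c); print(c,k)
    for l in ["clamp","top_cheek","core","near_cheek","far_jaw","trigger_lever"]:
        print(l,[(round(d["p"],2),np.round(d["rect"]).tolist()) for d in recognise(l,c)][:4])
print(vision.calibration("wrist"),robot.current_eef_rot(),robot.current_time_s())
E
```

```text
pics
scene {'mtx': array([[468.00324714,   0.        , 315.6380831 ],
       [  0.        , 468.00324714, 198.32293826],
       [  0.        ,   0.        ,   1.        ]]), 'extrinsics': array([[ 0.88603345, -0.46361855,  0.00159877, -0.54194327],
       [ 0.25102007,  0.48262452,  0.83908432, -0.1317636 ],
       [-0.38978667, -0.74305545,  0.54399903, -1.27894355],
       [ 0.        ,  0.        ,  0.        ,  1.        ]])}
clamp [(0.85, [320.0, 214.0, 61.0, 53.0])]
top_cheek [(0.9, [368.0, 231.0, 22.0, 19.0]), (0.88, [339.0, 196.0, 20.0, 20.0])]
core [(0.59, [276.0, 204.0, 17.0, 15.0])]
near_cheek [(0.44, [339.0, 211.0, 19.0, 8.0])]
far_jaw [(0.56, [318.0, 210.0, 41.0, 51.0]), (0.26, [304.0, 225.0, 26.0, 11.0])]
trigger_lever [(0.55, [302.0, 224.0, 27.0, 16.0])]
side {'mtx': array([[412.58972789,   0.        , 324.5089271 ],
       [  0.        , 412.58972789, 202.21955082],
       [  0.        ,   0.        ,   1.        ]]), 'extrinsics': array([[-0.92299696, -0.3847267 , -0.00787252,  0.48964181],
       [ 0.20570489, -0.51058948,  0.8348556 , -0.21242863],
       [-0.32521
[... 395 characters left out ...]
35.0]), (0.62, [306.0, 233.0, 11.0, 33.0]), (0.48, [358.0, 302.0, 14.0, 66.0])]
trigger_lever [(0.59, [361.0, 206.0, 20.0, 14.0])]
{'mtx': array([[315.04650165,   0.        , 320.47290559],
       [  0.        , 315.04650165, 202.68396752],
       [  0.        ,   0.        ,   1.        ]]), 'T_tool_cam': array([[-1.12623844e-04,  9.45244566e-01,  3.26362832e-01,
         8.57497375e-02],
       [ 9.99999929e-01,  2.24137149e-04, -3.04080539e-04,
        -3.45200900e-05],
       [-3.60580512e-04,  3.26362775e-01, -9.45244524e-01,
        -1.26138278e-01],
       [ 0.00000000e+00,  0.00000000e+00,  0.00000000e+00,
         1.00000000e+00]])} [1.79993507e+02 1.71649630e-03 1.62771060e+02] 0.7
```

```bash
python3 - <<'E'
import cv2, numpy as np
a=cv2.imread("pics/scene0.png")[150:270,240:440]; b=cv2.imread("pics/side0.png")[160:280,240:440]
f=lambda x:cv2.resize(x,(600,360),interpolation=cv2.INTER_CUBIC)
cv2.imwrite("pics/c0.png",cv2.resize(np.vstack([f(a),f(b)]),(500,600)))
E
```

```text
(no output)
```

View pics/c0.png

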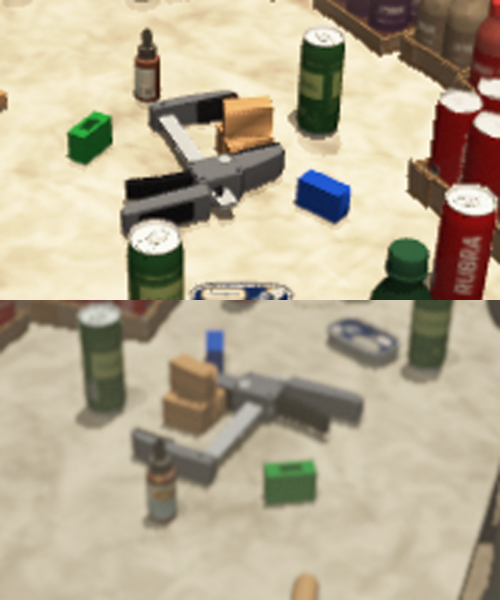

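View pics/scene0.png

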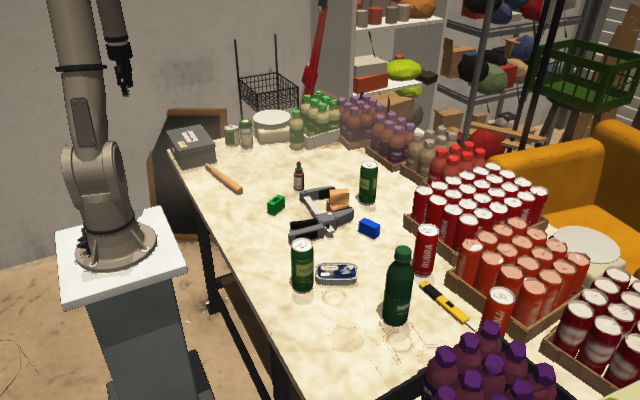

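```bash
cat > h.py <<'E'
from station import robot, fingers, vision, workorder, recognise
import cv2, numpy as np
from scipy.spatial.transform import Rotation as R
def cam(name, pose=None):
    """K, R(world->cv cam), t. pose=(pos,rpy) for wrist"""
    k=vision.calibration(name); F=np.diag([1,-1,-1.])
    if name=="wrist":
        T=np.eye(4); T[:3,:3]=R.from_euler("xyz",pose[1],degrees=True).as_matrix(); T[:3,3]=pose[0]
        E=np.linalg.inv(T@k["T_tool_cam"])
    else: E=k["extrinsics"]
    return k["mtx"],F@E[:3,:3],F@E[:3,3]
def back(c,uv,z):
    K,r,t=c; d=r.T@np.linalg.inv(K)@np.array([uv[0],uv[1],1.]); o=-r.T@t
    return o+d*(z-o[2])/d[2]
def proj(c,P):
    K,r,t=c; q=(np.atleast_2d(P)@r.T+t)@K.T; return q[:,:2]/q[:,2:]
def wrist(fn=None):
    p=(robot.current_tool_pos(),robot.current_eef_rot()); im=vision.grab_frame("wrist")[:,:,::-1].copy()
    if fn: cv2.imwrite(fn,im)
    return cam("wrist",p),im
E
python3 - <<'E'
from h import *
c=cam("scene");s=cam("side")
print("housing",back(c,(330,218),.04),"far end",back(c,(306,194),.03),"block top",back(c,(339,190),.08))
print("side: housing",back(s,(240+262/2.5,160+80/2.5),.04),"far corner",back(s,(240+205/2.5,160+165/2.5),.03),"block top",back(s,(240+190/2.5,160+62/2.5),.08))
print("grip end",back(s,(240+358/2.5,160+105/2.5),.02),back(c,(240+125/2.5,150+225/2.5),.02))
E
```

```text
housing [ 0.5530348  -0.19955378  0.04      ] far end [ 0.55653016 -0.04086626  0.03      ] block top [ 0.61748465 -0.13658234  0.08      ]
side: housing [ 0.54298131 -0.19372249  0.04      ] far corner [ 0.54527691 -0.01797641  0.03      ] block top [ 0.61547424 -0.13934972  0.08      ]
grip end [ 0.42476081 -0.21353344  0.02      ] [ 0.42039672 -0.21513201  0.02      ]
```

```bash
python3 - <<'E'
from h import *
robot.move_to([0.51,-0.13,0.22],[180,0,180])
c,im=wrist("pics/w1.png")
np.save("w1.npy",np.hstack([robot.current_tool_pos(),robot.current_eef_rot()]))
for l in ["clamp","top_cheek","core","near_cheek","far_jaw","trigger_lever","dropper_bottle","loose_can"]:
    print(l,[(round(d["p"],2),np.round(d["rect"]).tolist()) for d in recognise(l,"wrist")][:4])
print(robot.current_time_s(),robot.current_joint_positions())
E
```

```text
clamp [(0.92, [322.0, 196.0, 204.0, 211.0]), (0.72, [322.0, 249.0, 200.0, 107.0]), (0.2, [596.0, 43.0, 88.0, 46.0])]
top_cheek [(0.75, [202.0, 283.0, 58.0, 40.0]), (0.7, [311.0, 288.0, 39.0, 72.0])]
core [(0.96, [328.0, 268.0, 20.0, 61.0]), (0.71, [412.0, 127.0, 54.0, 63.0])]
near_cheek [(0.68, [304.0, 266.0, 32.0, 55.0])]
far_jaw [(0.72, [324.0, 245.0, 206.0, 112.0])]
trigger_lever [(0.62, [282.0, 152.0, 32.0, 78.0])]
dropper_bottle [(0.96, [487.0, 242.0, 69.0, 65.0])]
loose_can [(0.94, [326.0, 346.0, 46.0, 60.0])]
3.775 [-30.14044893  23.13070454  57.77335726  94.50978722 -20.26326508
  73.66823191 121.35921286]
```

View pics/w1.png

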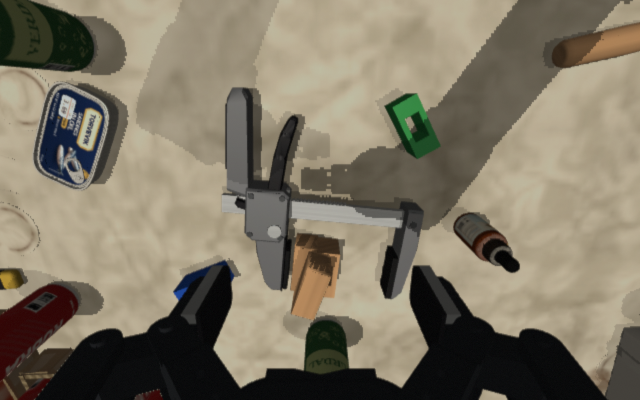

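```bash
python3 - <<'E'
import cv2
a=cv2.imread("pics/w1.png")[85:325,215:435]
cv2.imwrite("pics/w1c.png",cv2.resize(a,None,fx=2.5,fy=2.5,interpolation=cv2.INTER_CUBIC))
E
```

```text
(no output)
```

View pics/w1c.png

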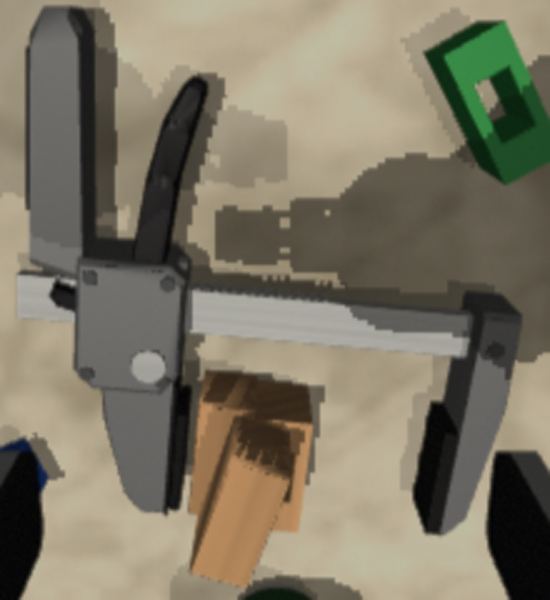

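```bash
cat >> h.py <<'E'
def fitpose(c,pts,uv,x0=(.55,-.2,0)):
    from scipy.optimize import least_squares
    pts=np.array(pts,float)/1000
    def w(q): 
        r=R.from_euler("z",q[2]).as_matrix(); return pts@r.T+[q[0],q[1],0]
    s=least_squares(lambda q:(proj(c,w(q))-uv).ravel(),x0,loss="soft_l1"); return s.x,s.fun.reshape(-1,2)
E
python3 - <<'E'
from h import *
q=np.load("w1.npy"); c=cam("wrist",(q[:3],q[3:]))
cr=lambda L:np.array(L)/2.5+[215,85]
x,f=fitpose(c,[(-24,-30,40),(-24,15,40),(34,15,40),(34,-30,40)],cr([(78,262),(187,266),(180,390),(78,384)]))
print("clamp",x,np.rad2deg(x[2]),f.round(1).tolist())
C=R.from_euler("z",x[2]).as_matrix()
for n,uv,z in [("top",[(240,415),(232,448),(297,430),(290,468),(190,572),(245,588)],.08),("row top",[(200,372),(312,385),(300,530),(190,515)],.04),("farjaw",[(470,292),(520,312),(442,533),(415,520),(430,405)],.037),("gripouter",[(30,60),(30,260)],.036),("trig",[(208,85),(175,250)],.034)]:
    for u in cr(uv):
        p=back(c,u,z); print(n,u,p.round(4),"clamp mm",(C.T@(p-[x[0],x[1],0])*1000).round(1))
E
```

```text
clamp [ 0.54055284 -0.17571928 -0.07517682] -4.3073143251126975 [[-0.5, -2.1], [0.4, -0.5], [0.7, 1.5], [-0.5, 1.0]]
top [311. 251.] [ 0.5647 -0.1371  0.08  ] clamp mm [21.2 40.3 80. ]
top [307.8 264.2] [ 0.5788 -0.1403  0.08  ] clamp mm [35.5 38.2 80. ]
top [333.8 257. ] [ 0.571  -0.1155  0.08  ] clamp mm [25.9 62.3 80. ]
top [331.  272.2] [ 0.5876 -0.118   0.08  ] clamp mm [42.5 61.1 80. ]
top [291.  313.8] [ 0.6361 -0.158   0.08  ] clamp mm [93.9 24.8 80. ]
top [313.  320.2] [ 0.6439 -0.1357  0.08  ] clamp mm [100.1  47.7  80. ]
row top [295.  233.8] [ 0.5653 -0.1552  0.04  ] clamp mm [23.2 22.3 40. ]
row top [339.8 239. ] [ 0.5714 -0.1074  0.04  ] clamp mm [25.6 70.4 40. ]
row top [335. 297.] [ 0.6446 -0.1113  0.04  ] clamp mm [98.9 72.  40. ]
row top [291. 291.] [ 0.6366 -0.1615  0.04  ] clamp mm [94.7 21.4 40. ]
farjaw [403.  201.8] [ 0.5302 -0.0426  0.037 ] clamp mm [-20.3 131.9  37. ]
farjaw [423.  209.8] [ 0.539 -0.021  0.037] clamp mm [-13.1 154.2  37. ]
farjaw [391.8 298.2] [ 0.6483 -0.0453  0.037 ] clamp mm [ 97.7 138.1  37. ]
farjaw [381. 293.] [ 0.6412 -0.0583  0.037 ] clamp mm [ 91.6 124.7  37. ]
farjaw [387. 247.] [ 0.5823 -0.0555  0.037 ] clamp mm [ 32.6 123.   37. ]
gripouter [227. 109.] [ 0.4383 -0.2166  0.036 ] clamp mm [-98.9 -48.4  36. ]
gripouter [227. 189.] [ 0.517  -0.2241  0.036 ] clamp mm [-19.9 -50.   36. ]
trig [298.2 119. ] [ 0.4475 -0.1497  0.034 ] clamp mm [-94.8  18.9  34. ]
trig [285. 185.] [ 0.5132 -0.1647  0.034 ] clamp mm [-28.1   8.9  34. ]
```

```bash
python3 - <<'E'
from h import *
from scipy.optimize import least_squares
V={}
for s in ["scene","side"]:
    vision.grab_frame(s)
    for l in ["loose_can","dropper_bottle"]:
        r=recognise(l,s); V[l,s]=r
        print(l,s,[(round(d["p"],2),np.round(d["rect"],1).tolist()) for d in r][:4])
x=np.array([.5405,-.1757,0]);C=R.from_euler("z",-4.3,degrees=True).as_matrix()
def cyl(p,r,h):
    a=np.linspace(0,2*np.pi,40); o=np.c_[p[0]+r*np.cos(a),p[1]+r*np.sin(a)]
    return np.vstack([np.c_[o,0*a],np.c_[o,0*a+h]])
def box(c,P):
    u=proj(c,P); a,b=u.min(0),u.max(0); return np.r_[(a+b)/2,b-a]
for l,r,h,g in [("loose_can",.0265,.134,(.68,-.14)),("dropper_bottle",.0165,.102,(.57,.03))]:
    obs=[]
    for s in ["scene","side"]:
        c=cam(s); best=min(V[l,s],key=lambda d:np.hypot(*(np.array(d["rect"][:2])-box(c,cyl(g,r,h))[:2]))); obs.append((c,np.array(best["rect"])))
    S=least_squares(lambda p:np.hstack([(box(c,cyl(p,r,h))-o)[[0,1]] for c,o in obs]),g)
    print(l,S.x,S.fun.round(1),"clamp",(C.T@(np.r_[S.x,0]-x)*1000).round(1))
E
```

```text
loose_can scene [(0.69, [339.6, 197.2, 21.5, 16.5]), (0.63, [368.8, 182.2, 19.0, 44.2])]
dropper_bottle scene [(0.66, [299.1, 176.2, 12.9, 24.7])]
loose_can side [(0.76, [281.6, 185.2, 15.2, 39.4])]
dropper_bottle side [(0.81, [304.1, 232.1, 11.5, 37.0])]
loose_can [ 0.72588942 -0.12381271] [-1.1  0.6 -0.8 -1.5] clamp [181.   65.6   0. ]
dropper_bottle [0.57047932 0.04395851] [-1.2 -1.5 -0.2 -1.9] clamp [ 13.4 221.3   0. ]
```

```bash
python3 - <<'E'
from h import *
x=np.array([.5405,-.1757,0]);C=R.from_euler("z",-4.3,degrees=True).as_matrix()
b=x+C@[.068,.043,0]; print(b)
robot.move_to([b[0],b[1]-.02,0.17],[180,0,71.2])
c,im=wrist("pics/w2.png")
np.save("w2.npy",np.hstack([robot.current_tool_pos(),robot.current_eef_rot()]))
cv2.imwrite("pics/w2c.png",cv2.resize(im[120:400,170:490],None,fx=2.1,fy=2.1,interpolation=cv2.INTER_CUBIC))
print(robot.current_time_s(),robot.current_joint_positions().round(1))
E
```

```text
[ 0.61153267 -0.13791959  0.        ]
5.575 [-26.2  48.6  73.6  81.3 -46.4  83.8  27.6]
```

View pics/w2c.png

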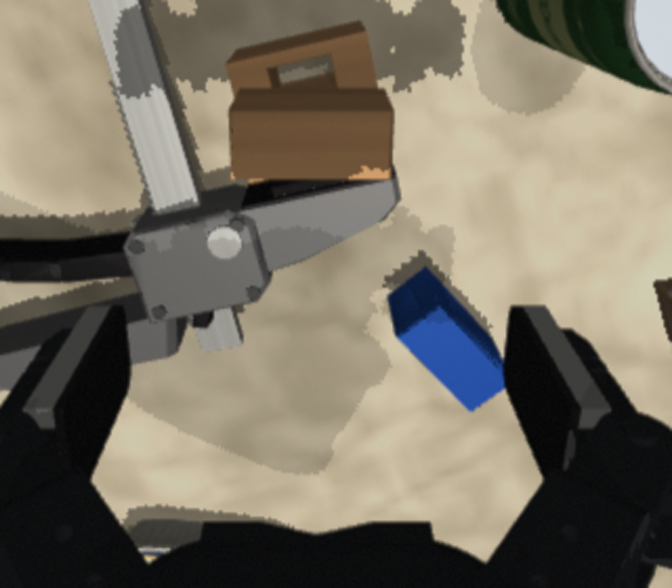

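```bash
python3 - <<'E'
from h import *
q=np.load("w2.npy"); c=cam("wrist",(q[:3],q[3:]))
cr=lambda L:np.array(L)/2.1+[170,120]
uv=cr([(230,108),(392,109),(390,181),(232,178)])
# left in image = -x(world): block frame x-, y+
x,f=fitpose(c,[(-28,12.5,80),(28,12.5,80),(28,-12.5,80),(-28,-12.5,80)],uv,(.61,-.138,-.3))
print("block",x,np.rad2deg(x[2]),f.round(1).tolist())
xc,fc=fitpose(c,[(-24,-30,40),(-24,15,40),(34,15,40),(34,-30,40)],cr([(158,318),(125,238),(248,206),(272,292)]),(.54,-.176,-.07))
print("clamp",xc,np.rad2deg(xc[2]),fc.round(1).tolist())
C=R.from_euler("z",xc[2]).as_matrix(); o=np.r_[xc[:2],0]
print("block rel clamp",C.T@(np.r_[x[:2],0]-o)*1000)
for u in cr([(228,62),(362,22),(377,88)]): print("core top edge",(C.T@(back(c,u,.04)-o)*1000).round(1))
E
```

```text
block [ 0.61484495 -0.13802052 -0.33984491] -19.471678943864998 [[-1.0, -0.1], [1.5, 0.4], [0.7, -0.4], [-0.9, 0.2]]
clamp [ 0.54371414 -0.17759692 -0.04366489] -2.50181396406721 [[-0.6, 3.7], [-2.8, -0.4], [0.5, -2.2], [4.4, 0.7]]
block rel clamp [69.33545856 42.64361655  0.        ]
core top edge [44.2 72.4 40. ]
core top edge [98.  72.5 40. ]
core top edge [97.1 46.3 40. ]
```

```bash
python3 - <<'E'
from h import *
robot.move_to([.59,-.14,.30],[180,0,71])
robot.move_j([12,17.813,0.802,86.603,-0.252,75.585,-1.558])
print(robot.current_tool_pos(),robot.current_eef_rot()[2])
b=[.6145,-.138]; o=[180,0,70.8]
robot.move_to(b+[.13],o)
print(robot.current_joint_positions().round(1))
print(robot.line_to(b+[.067],o,velocity=.1,f_stop=8), robot.current_tool_pos())
fingers.gripper_to(0.0,30)
print(robot.current_finger_gap(),robot.current_gripper_force())
robot.line_to(b+[.135],o,velocity=.15)
print(robot.current_finger_gap(),robot.current_contact_force(),robot.current_time_s())
# look at the gap
robot.move_to([.62,-.085,.16],[180,0,86])
c,im=wrist("pics/w3.png")
np.save("w3.npy",np.hstack([robot.current_tool_pos(),robot.current_eef_rot()]))
cv2.imwrite("pics/w3c.png",cv2.resize(im[60:400,140:500],None,fx=1.75,fy=1.75,interpolation=cv2.INTER_CUBIC))
print(robot.current_time_s(),robot.current_joint_positions().round(1))
E
```

```text
[ 0.53216643 -0.1371615   0.24688708] 75.55597680218503
[10.3 31.8  1.3 82.8 -0.7 65.5 -7.5]
False [ 0.61512748 -0.13820581  0.06791311]
0.6518004309511409 33.27623248100281
0.6448272220856938 [-0.81067923  0.84532414 -0.42434518] 9.7083
10.1083 [ 8.  30.1 -2.7 81.4  1.5 68.7  1.1]
```

View pics/w3c.png

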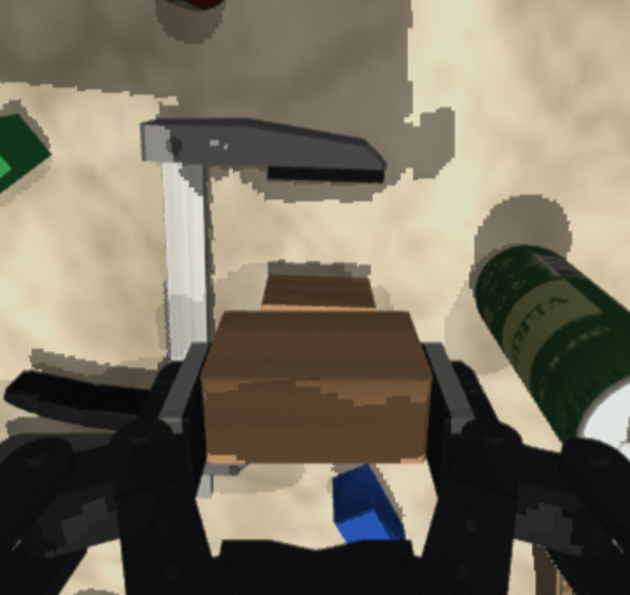

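```bash
python3 - <<'E'
from h import *
q=np.load("w3.npy"); c=cam("wrist",(q[:3],q[3:])); print(q)
cr=lambda L:np.array(L)/1.75+[140,60]
def P(n,L,z):
    p=np.array([back(c,u,z) for u in cr(L)]); print(n,p[:,:2].round(4).tolist(),"ang",np.rad2deg(np.arctan2(*(p[1]-p[0])[1::-1])).round(2))
P("core top edge",[(262,307),(375,305)],.04)
P("core bottom edge",[(268,276),(370,277)],0)
P("pad face",[(268,180),(384,183)],.036)
P("jaw rear",[(145,123),(250,119)],.037)
# bar edge right
p=np.array([back(c,u,.024) for u in cr([(207,165),(209,345)])]); print("bar edge",p[:,:2],np.rad2deg(np.arctan2(-(p[0]-p[1])[0],(p[0]-p[1])[1])))
# held block, top face height unknown ~
h=q[2]+.0123
p=np.array([back(c,u,h) for u in cr([(202,378),(432,375),(428,462),(205,462)])]); print("held",p.round(4).tolist(),p.mean(0))
E
```

```text
[ 6.19043305e-01 -8.42569392e-02  1.58364565e-01 -1.79820594e+02
  6.30993623e-03  8.60709587e+01]
core top edge [[0.589, -0.1116], [0.6439, -0.1142]] ang -2.74
core bottom edge [[0.5886, -0.1113], [0.645, -0.1157]] ang -4.47
pad face [[0.5976, -0.0502], [0.6504, -0.0552]] ang -5.4
jaw rear [[0.5461, -0.021], [0.5924, -0.0224]] ang -1.79
bar edge [[ 0.5681178  -0.04349207]
 [ 0.55639729 -0.1390938 ]] -6.98943251814529
held [[0.5915, -0.0693, 0.1707], [0.646, -0.0722, 0.1707], [0.645, -0.0973, 0.1707], [0.5889, -0.0936, 0.1707]] [ 0.61784676 -0.08308693  0.17066456]
```

```bash
python3 - <<'E'
from h import *
o=[180,0,86]; t=[.619,-.0955]
robot.line_to(t+[.10],o,velocity=.12)
print("stop",robot.line_to(t+[.026],o,velocity=.05,f_stop=5),robot.current_tool_pos(),robot.current_contact_force())
fingers.gripper_to(0.82)
print(robot.current_finger_gap(),robot.current_contact_force())
robot.line_to(t+[.11],o,velocity=.15)
fingers.gripper_to(1.0)
robot.move_to([.50,-.15,.22],[180,0,-4])
c,im=wrist("pics/w4.png")
np.save("w4.npy",np.hstack([robot.current_tool_pos(),robot.current_eef_rot()]))
cv2.imwrite("pics/w4c.png",cv2.resize(im[40:300,200:480],None,fx=2.25,fy=2.25,interpolation=cv2.INTER_CUBIC))
print(robot.current_time_s(),robot.current_joint_positions().round(1))
E
```

```text
stop True [ 0.61883104 -0.09548589  0.02806477] [-1.02958722 -0.58794021  4.4304828 ]
0.8198009624985749 [-0.42953106  0.11209489 -0.10177102]
14.675 [  0.6  15.8  17.8  94.2  -5.1  70.8 -74.5]
```

View pics/w4c.png

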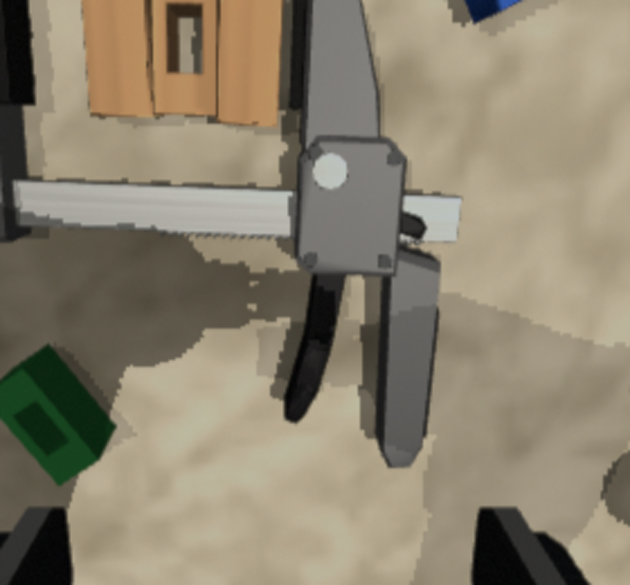

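```bash
python3 - <<'E'
from h import *
q=np.load("w4.npy"); c=cam("wrist",(q[:3],q[3:]))
cr=lambda L:np.array(L)/2.25+[200,40]
xc,fc=fitpose(c,[(-24,-30,40),(-24,15,40),(34,15,40),(34,-30,40)],cr([(394,275),(298,270),(303,138),(406,142)]),(.54,-.176,-.07))
print("clamp",xc,np.rad2deg(xc[2]),fc.round(1).tolist())
C=R.from_euler("z",-.07).as_matrix(); o=np.r_[xc[:2],0]
for n,L,z in [("gripouter",[(440,270),(438,310),(428,430)],.036),("trig outer",[(312,280),(305,340),(288,395)],.030),("core/cheek ends",[(90,113),(152,117),(155,112),(217,115),(219,122),(277,126)],.04),("bar",[(20,181),(295,193),(20,228),(295,237)],.024),("pad",[(35,30),(35,100)],.036),("nearpad",[(290,10),(290,108)],.036)]:
    for u in cr(L):
        p=back(c,u,z); print(n,p.round(4)[:2],(C.T@(p-o)*1000).round(1)[:2])
E
```

```text
clamp [ 0.54102372 -0.17753649 -0.1068975 ] -6.124775477959227 [[1.1, 1.7], [-1.9, 2.1], [-1.1, -1.2], [1.8, -1.0]]
gripouter [ 0.5157 -0.2247] [-22.  -48.8]
gripouter [ 0.4975 -0.224 ] [-40.2 -49.4]
gripouter [ 0.4387 -0.2197] [-99.1 -49.2]
trig outer [ 0.5137 -0.1684] [-27.9   7.2]
trig outer [ 0.4856 -0.1637] [-56.2   9.9]
trig outer [ 0.4588 -0.1542] [-83.7  17.6]
core/cheek ends [ 0.5909 -0.0814] [43.  99.4]
core/cheek ends [ 0.5876 -0.1063] [41.5 74.3]
core/cheek ends [ 0.5894 -0.1078] [43.4 73. ]
core/cheek ends [ 0.5866 -0.1328] [42.3 47.8]
core/cheek ends [ 0.5838 -0.1333] [39.6 47.1]
core/cheek ends [ 0.5807 -0.1568] [38.1 23.4]
bar [ 0.5654 -0.0425] [ 14.9 136.4]
bar [ 0.552 -0.163] [ 9.9 15.2]
bar [ 0.5451 -0.0387] [ -5.7 138.7]
bar [ 0.5326 -0.1619] [-9.5 15. ]
pad [ 0.6232 -0.0633] [ 74.  119.7]
pad [ 0.5975 -0.0587] [ 48.  122.5]
nearpad [ 0.6235 -0.1648] [81.4 18.5]
nearpad [ 0.5873 -0.1626] [45.1 18.1]
```

```bash
python3 - <<'E'
from h import *
o=[180,0,-5]
print(robot.tip_reach,robot.current_finger_gap())
robot.move_to([.481,-.196,.09],o)
print("stop",robot.line_to([.481,-.196,.028],o,velocity=.08,f_stop=6),robot.current_contact_force().round(1))
print("stop",robot.line_to([.481,-.2025,.028],o,velocity=.05,f_stop=6),robot.current_contact_force().round(1),robot.current_tool_pos())
def st(n): print(n,round(robot.current_finger_gap(),3),robot.current_contact_force().round(1),round(robot.current_gripper_force(),1),round(robot.current_time_s(),2))
st("pre"); fingers.gripper_to(0.0,22); st("closed")
c,im=wrist("pics/w5.png"); np.save("w5.npy",np.hstack([robot.current_tool_pos(),robot.current_eef_rot()]))
fingers.gripper_to(1.0); st("open")
c,im=wrist("pics/w5b.png")
cv2.imwrite("pics/w5c.png",np.vstack([cv2.imread("pics/w5.png")[0:300,60:600],im[0:300,60:600]]))
E
```

```text
0.017 0.9969211362489863
stop False [0.1 1.8 0.6]
stop False [ 0.5  0.5 -0.2] [ 0.48121957 -0.20336417  0.02844104]
pre 1.003 [ 0.5  0.5 -0.2] 0.0 16.5
closed 0.41 [-3.2 -2.8  7.7] 21.0 17.02
open 1.001 [-0.2 -0.3  0.9] 0.0 17.62
```

View pics/w5c.png

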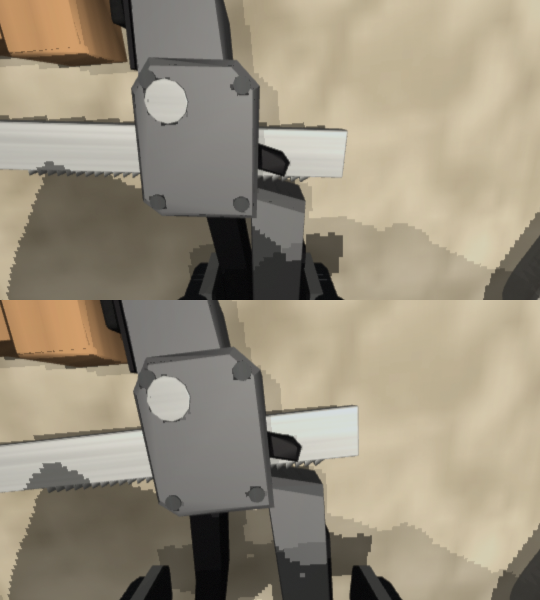

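```bash
python3 - <<'E'
from h import *
def st(n): print(n,round(robot.current_finger_gap(),3),robot.current_contact_force().round(1),round(robot.current_gripper_force(),1),round(robot.current_time_s(),2))
for i in range(2,6):
    fingers.gripper_to(0.0,22); robot.pause(.1); st(f"closed{i}")
    c,im=wrist(f"pics/s{i}.png")
    if robot.current_finger_gap()>.45: break
    if i==5: break
    fingers.gripper_to(1.0); robot.pause(.1); st("open")
s=vision.grab_frame("side")[:,:,::-1]; 
a=cv2.resize(im[0:300,0:600],(600,300)); b=cv2.resize(s[170:260,270:450],(600,300),interpolation=cv2.INTER_CUBIC)
cv2.imwrite("pics/w6c.png",np.vstack([a,b]))
E
```

```text
closed2 0.405 [-5.2 -5.4  7.1] 22.6 18.28
open 0.997 [-0.2  0.3  0.1] 0.0 18.98
closed3 0.401 [-4.  -6.   7.7] 23.4 19.6
open 1.005 [-0.1 -0.1 -0.6] 0.0 20.3
closed4 0.4 [-4.1 -6.3  7.7] 23.7 20.92
open 0.997 [ 0.  -0.3  0. ] 0.0 21.62
closed5 0.397 [-4.7 -6.8  7.2] 23.6 22.23
```

View pics/w6c.png

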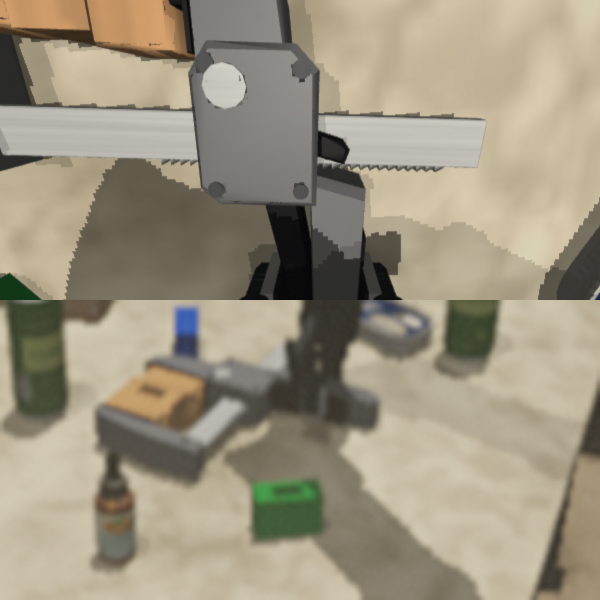

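```bash
python3 - <<'E'
from h import *
def st(n): print(n,round(robot.current_finger_gap(),3),robot.current_contact_force().round(1),round(robot.current_gripper_force(),1),round(robot.current_time_s(),2))
def end(im):
    g=cv2.cvtColor(im,cv2.COLOR_BGR2HSV).astype(int)
    m=(g[120:160,:,1]<25)&(g[120:160,:,2]>130); return [int(np.max(np.where(r)[0])) for r in m[::8] if r.any()]
for i in range(2,6): print(i,end(cv2.imread(f"pics/s{i}.png")))
for i in (6,7):
    fingers.gripper_to(1.0); robot.pause(.1); st("open")
    fingers.gripper_to(0.0,22); robot.pause(.15); st(f"closed{i}")
    c,im=wrist(f"pics/s{i}.png"); print(end(im))
    if robot.current_finger_gap()>.44: break
s=vision.grab_frame("side")[:,:,::-1]; 
a=cv2.resize(im[0:300,0:600],(600,300)); b=cv2.resize(s[170:260,270:450],(600,300),interpolation=cv2.INTER_CUBIC)
cv2.imwrite("pics/w7c.png",np.vstack([a,b]))
E
```

```text
2 [314, 418, 428, 426, 425]
3 [314, 448, 446, 445, 443]
4 [390, 465, 464, 462, 461]
5 [485, 484, 483, 481, 479]
open 1.001 [-0.5  0.  -0.7] 0.0 22.99
closed6 0.402 [-4.3 -7.1  7.4] 22.2 23.68
[493, 492, 490, 488, 487]
open 1.001 [ 1.  -0.2 -0.2] 0.0 24.38
closed7 0.404 [-4.3 -7.8  9.4] 22.0 25.08
[493, 491, 489, 488, 486]
```

View pics/w7c.png

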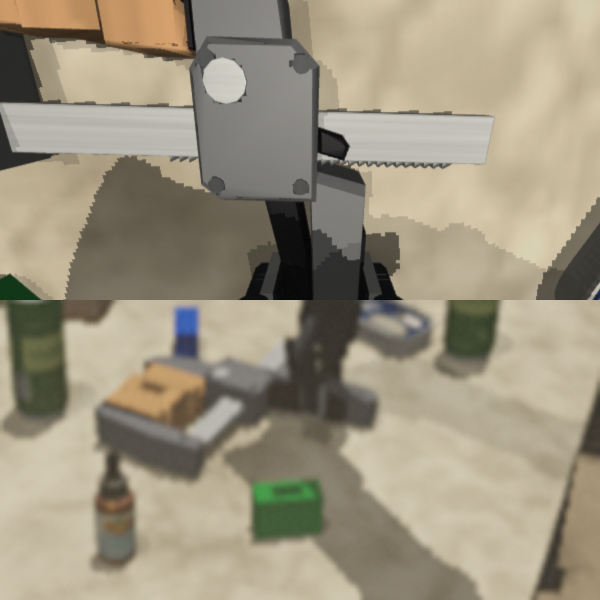

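```bash
python3 - <<'E'
from h import *
def st(n): print(n,round(robot.current_finger_gap(),3),robot.current_contact_force().round(1),round(robot.current_gripper_force(),1),round(robot.current_time_s(),2))
def end(im):
    g=cv2.cvtColor(im,cv2.COLOR_BGR2HSV).astype(int)
    m=(g[120:160,:,1]<25)&(g[120:160,:,2]>130); return [int(np.max(np.where(r)[0])) for r in m[::8] if r.any()]
fingers.gripper_to(1.0); robot.pause(.1); st("open"); o=wrist("pics/o8.png")[1]; print(end(o))
fingers.gripper_to(0.0,24)
for k in range(3): robot.pause(.3); st("closed")
im=wrist("pics/s8.png")[1]; print(end(im))
a=[cv2.imread("pics/s5.png"),o,im]
cv2.imwrite("pics/w8c.png",np.vstack([cv2.resize(x[0:110,0:340],None,fx=1.75,fy=1.75,interpolation=cv2.INTER_CUBIC) for x in a]))
E
```

```text
open 1.0 [-0.1  0.8  0.6] 0.0 25.83
[514, 513, 512, 511, 438]
closed 0.401 [-3.5 -6.8  9.9] 24.4 26.73
closed 0.397 [-3.  -7.6  7.9] 24.4 27.03
closed 0.401 [-3.9 -7.5  9.2] 24.4 27.33
[492, 490, 489, 487, 485]
```

View pics/w8c.png

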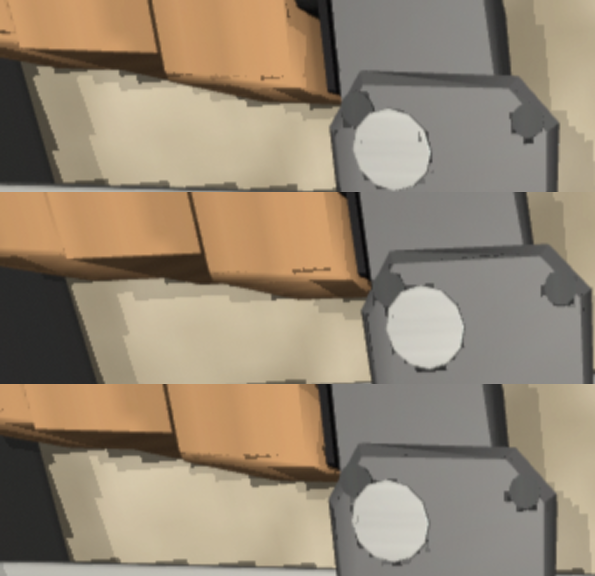

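```bash
python3 - <<'E'
import cv2,numpy as np
rows=[]
for n in ["w5","s2","s3","s4","s5","s6","s7","s8","o8"]:
    im=cv2.imread(f"pics/{n}.png"); g=cv2.cvtColor(im,cv2.COLOR_BGR2GRAY)
    hsv=cv2.cvtColor(im,cv2.COLOR_BGR2HSV); m=((hsv[60:125,170:290,1]<25)&(hsv[60:125,170:290,2]>195)).astype(np.uint8)
    k,l,st,ce=cv2.connectedComponentsWithStats(m); j=1+np.argmax(st[1:,4]); cx,cy=ce[j]+[170,60]
    print(n,round(cx,1),round(cy,1),st[j,4],end=" | ")
    r=int(round(cy))-48; c0=int(round(cx))-60; print(g[r,c0:c0+45].tolist())
    rows.append(cv2.resize(im[int(cy)-62:int(cy)-28,int(cx)-70:int(cx)+5],None,fx=5.2,fy=5.2,interpolation=cv2.INTER_NEAREST)[:176])
r=[rows[i] for i in (0,4,5,7)]
h=min(x.shape[0] for x in r); cv2.imwrite("pics/w9c.png",np.vstack([x[:h] for x in r])[:600])
E
```

```text
w5 227.9 99.8 1106 | [87, 85, 81, 81, 79, 78, 78, 78, 78, 75, 73, 68, 65, 62, 59, 56, 57, 81, 143, 144, 97, 48, 39, 38, 36, 20, 11, 43, 109, 122, 123, 124, 124, 124, 124, 125, 125, 125, 125, 125, 126, 126, 126, 127, 127]
s2 229.4 92.6 1333 | [76, 75, 76, 74, 72, 69, 65, 62, 58, 56, 56, 59, 83, 145, 149, 148, 147, 146, 146, 146, 145, 146, 143, 118, 55, 40, 39, 38, 23, 10, 29, 83, 121, 125, 126, 126, 126, 126, 126, 127, 126, 127, 127, 127, 127]
s3 228.2 89.5 1365 | [73, 70, 67, 64, 61, 58, 59, 60, 61, 62, 82, 145, 151, 150, 150, 149, 149, 148, 148, 148, 148, 148, 140, 79, 43, 39, 39, 37, 15, 13, 47, 117, 125, 125, 126, 126, 126, 126, 126, 127, 126, 126, 127, 127, 128]
s4 225.7 88.0 1347 | [91, 89, 88, 87, 84, 82, 79, 77, 74, 73, 72, 70, 71, 71, 69, 67, 62, 59, 59, 61, 61, 51, 41, 40, 40, 38, 24, 10, 30, 84, 121, 125, 125, 125, 125, 125, 126, 127, 127, 127, 127, 127, 127, 128, 128]
s5 223.9 84.9 1364 | [171, 170, 166, 165, 163, 161, 159, 155, 154, 150, 132, 128, 125, 122, 118, 110, 104, 101, 101, 98, 93, 67, 43, 40, 40, 38, 24, 13, 23, 76, 121, 125, 125, 126, 126, 126, 126, 126, 126, 12
[... 281 characters left out ...]
388 | [169, 169, 169, 170, 170, 170, 170, 170, 170, 170, 169, 166, 163, 161, 160, 157, 155, 151, 150, 146, 128, 120, 93, 50, 40, 40, 38, 26, 12, 32, 90, 123, 127, 126, 126, 127, 126, 127, 127, 127, 127, 127, 127, 128, 128]
s8 223.0 78.6 1332 | [169, 170, 170, 170, 171, 171, 171, 170, 170, 170, 168, 164, 163, 160, 159, 157, 152, 151, 146, 129, 123, 115, 55, 39, 39, 38, 31, 11, 18, 61, 120, 126, 126, 126, 126, 126, 126, 126, 126, 127, 127, 127, 127, 127, 128]
o8 242.8 78.1 1372 | [169, 170, 169, 169, 169, 168, 164, 162, 160, 157, 155, 152, 149, 146, 128, 122, 119, 114, 102, 53, 42, 40, 41, 37, 13, 18, 64, 121, 126, 127, 127, 127, 126, 128, 127, 127, 128, 128, 128, 127, 128, 129, 128, 129, 129]
```

View pics/w9c.png

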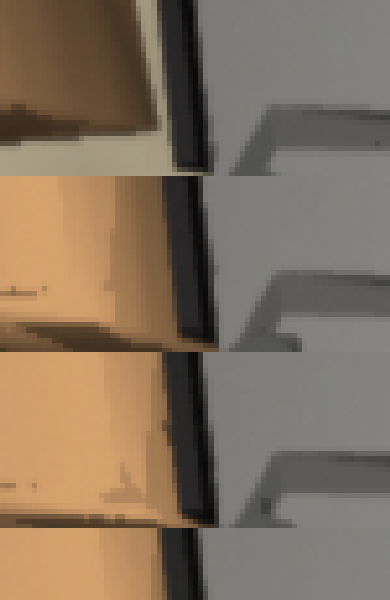

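I have already looked at more pictures than the limit of 10 (12 by my count), so I'll use numeric measurements only from here. The clamp has crept about 8 mm in x. I'll re-seat the grip on grip_point and check whether the bar still advances.

```bash
cat >> h.py <<'E'
def st(n): print(n,round(robot.current_finger_gap(),3),robot.current_contact_force().round(1),round(robot.current_gripper_force(),1),round(robot.current_time_s(),2))
def meas(im):
    hsv=cv2.cvtColor(im,cv2.COLOR_BGR2HSV).astype(int); w=(hsv[:,:,1]<25)
    m=(w&(hsv[:,:,2]>195)).astype(np.uint8)[60:125,170:290]
    k,l,s,ce=cv2.connectedComponentsWithStats(m); j=1+np.argmax(s[1:,4]); cx,cy=ce[j]+[170,60]
    b=w&(hsv[:,:,2]>130); r=int(cy)+50
    e=[int(np.max(np.where(b[r+d])[0])) for d in (-4,0,4)]
    g=cv2.cvtColor(im,cv2.COLOR_BGR2GRAY); out=[]
    for d in (-52,-48,-44):
        p=g[max(0,int(round(cy))+d),int(cx)-60:int(cx)-15].astype(float)
        k=np.where(p<45)[0]; out.append(int(np.sum(p<70)) if len(k) else -1)
    # wood extent on the highest row
    wood=(hsv[:,:,0]>8)&(hsv[:,:,0]<20)&(hsv[:,:,1]>100)
    c=np.where(wood[2])[0]
    return f"circle {cx:.1f} {cy:.1f} bar-end rel {np.mean(e)-cx:.1f} pad strip {out} wood row2 {c.min() if len(c) else None}..{c.max() if len(c) else None}"
E
python3 - <<'E'
from h import *
for n in ["w5","s2","s3","s4","s5","s6","s7","s8"]: print(n,meas(cv2.imread(f"pics/{n}.png")))
fingers.gripper_to(1.0); st("open")
print("stop",robot.line_to([.489,-.2025,.028],velocity=.05,f_stop=6)); print(robot.current_tool_pos())
for i in (9,10):
    fingers.gripper_to(0.0,22); robot.pause(.2); st("closed"); print(meas(wrist(f"pics/s{i}.png")[1]))
    if i==9: fingers.gripper_to(1.0); st("open"); print(meas(wrist("pics/o9.png")[1]))
E
```

```text
w5 circle 227.9 99.8 bar-end rel 176.4 pad strip [14, 13, 13] wood row2 0..169
s2 circle 229.4 92.6 bar-end rel 197.3 pad strip [14, 14, 14] wood row2 0..172
s3 circle 228.2 89.5 bar-end rel 217.5 pad strip [17, 15, 15] wood row2 0..172
s4 circle 225.7 88.0 bar-end rel 238.3 pad strip [18, 15, 14] wood row2 0..169
s5 circle 223.9 84.9 bar-end rel 259.1 pad strip [8, 8, 8] wood row2 0..169
s6 circle 223.7 83.0 bar-end rel 267.3 pad strip [8, 8, 8] wood row2 0..179
s7 circle 224.4 80.2 bar-end rel 266.6 pad strip [8, 7, 8] wood row2 0..182
s8 circle 223.0 78.6 bar-end rel 267.0 pad strip [7, 8, 7] wood row2 0..181
open 1.002 [-0.2  1.   1.3] 0.0 27.94
stop False
[ 0.48969123 -0.20244502  0.02805161]
closed 0.411 [-4.5 -7.1 11.2] 21.4 29.05
circle 228.9 96.1 bar-end rel 260.1 pad strip [8, 7, 7] wood row2 0..184
open 1.005 [-0.4 -0.1 -0.1] 0.0 29.65
circle 248.0 96.1 bar-end rel 264.3 pad strip [9, 8, 7] wood row2 0..197
closed 0.414 [-5.7 -7.2 10.2] 21.3 30.49
circle 228.7 94.2 bar-end rel 260.3 pad strip [7, 7, 7] wood row2 0..184
```

```bash
cat > scan.py <<'E'
from h import *
def scan(fn):
    q=np.load(fn+".npy"); c=cam("wrist",(q[:3],q[3:])); im=cv2.imread(fn+".png"); hsv=cv2.cvtColor(im,cv2.COLOR_BGR2HSV)
    w=(hsv[:,:,1]<25)&(hsv[:,:,2]>185); k,l,s,ce=cv2.connectedComponentsWithStats(w.astype(np.uint8))
    best=None
    for j in range(1,k):
        if 60<s[j,4]<900 and abs(s[j,2]-s[j,3])<=3:
            p=back(c,ce[j],.04); d=np.hypot(p[0]-.57,p[1]+.178)
            if best is None or d<best[0]: best=(d,p,s[j,4])
    print("pin",best[1].round(4),best[2])
    for yaw in (-5,):
        C=R.from_euler("z",yaw,degrees=True).as_matrix(); o=best[1]-C@[.020,.002,0]; o[2]=0
        for X in (50,60,70,80,90):
            ys=np.arange(8,150,.5); P=(C@np.c_[np.full_like(ys,X)/1000,ys/1000,np.full_like(ys,.038)].T).T+o
            u=proj(c,P).astype(np.float32); px=cv2.remap(im,u[:,0:1],u[:,1:2],cv2.INTER_LINEAR)
            h=cv2.cvtColor(px,cv2.COLOR_BGR2HSV)[:,0].astype(int)
            cl=np.where(h[:,2]<50,"D",np.where((h[:,1]>95)&(h[:,0]<22),"W",np.where(h[:,1]<30,"G",".")))
            out=[];a=0
            for i in range(1,len(cl)+1):
                if i==len(cl) or cl[i]!=cl[a]: out.append(f"{cl[a]}{ys[a]:.0f}-{ys[i-1]:.0f}"); a=i
            print(X,*out)
E
python3 - <<'E'
from scan import *
fingers.gripper_to(1.0)
p=robot.current_tool_pos()
robot.line_to([.489,-.196,.028],velocity=.06)
robot.line_to([.489,-.196,.075],velocity=.15)
robot.move_to([.56,-.15,.16],[180,0,-5])
np.save("e1.npy",np.hstack([robot.current_tool_pos(),robot.current_eef_rot()])); wrist("e1.png"); st("")
scan("e1")
for l in ["grip_point","trigger_lever","clamp","near_cheek","core","top_cheek","far_jaw"]:
    print(l,[(round(d["p"],2),np.round(d["rect"]).tolist()) for d in recognise(l,"wrist")][:3])
E
```

```text
1.005 [-0.2  0.   0.1] 0.0 32.42
pin [ 0.4487 -0.3636  0.04  ] 84
50 .8-12 G12-16 .17-22 W22-22 .23-23 G24-24 .24-26 G27-32 .32-33 G34-34 .34-34 G34-34 .35-36 G36-45 .46-137 D138-138 G139-150
60 .8-12 G12-12 .12-13 W14-14 .15-17 G18-18 .18-22 G23-27 .28-28 G28-36 .36-36 G37-38 .38-38 G39-40 .41-138 G138-150
70 .8-18 G18-20 .21-21 G22-22 .22-22 G22-28 .29-29 G30-30 .31-31 G32-36 .37-138 G138-150
80 W8-8 .8-14 G14-16 .16-18 G18-20 .20-21 G22-26 .27-27 G28-32 .32-32 G33-33 .34-139 G140-150
90 G8-14 .14-14 G14-15 .16-16 G16-16 .17-18 G18-19 .20-20 G20-22 .22-24 G24-26 .27-140 G140-150
grip_point [(0.86, [351.0, 196.0, 260.0, 243.0]), (0.62, [359.0, 264.0, 30.0, 71.0])]
trigger_lever [(0.9, [360.0, 263.0, 30.0, 68.0])]
clamp [(0.88, [351.0, 199.0, 261.0, 233.0]), (0.43, [352.0, 152.0, 260.0, 146.0])]
near_cheek [(0.58, [327.0, 134.0, 34.0, 79.0]), (0.5, [351.0, 199.0, 259.0, 238.0])]
core [(0.84, [225.0, 308.0, 49.0, 66.0]), (0.78, [295.0, 128.0, 34.0, 78.0])]
top_cheek [(0.67, [466.0, 84.0, 93.0, 76.0]), (0.58, [262.0, 125.0, 34.0, 77.0])]
far_jaw [(0.92, [351.0, 151.0, 264.0, 145.0])]
```

```bash
python3 - <<'E'
from h import *
q=np.load("e1.npy"); c=cam("wrist",(q[:3],q[3:])); im=cv2.imread("e1.png"); hsv=cv2.cvtColor(im,cv2.COLOR_BGR2HSV)
u0=proj(c,[.57,-.18,.04])[0]; print(u0)
for t in (150,165,180):
    w=((hsv[:,:,1]<40)&(hsv[:,:,2]>t)).astype(np.uint8); k,l,s,ce=cv2.connectedComponentsWithStats(w)
    print(t,[(ce[j].round(1).tolist(),s[j].tolist(),back(c,ce[j],.04).round(4).tolist()) for j in range(1,k) if s[j,4]>60 and np.hypot(*(ce[j]-u0))<60])
# grey profile along image rows through the row of blocks
g=hsv[:,:,2];S=hsv[:,:,1];H=hsv[:,:,0]
for r in (110,125,140,155):
    print(r,"".join("D" if g[r,x]<50 else "W" if S[r,x]>95 and H[r,x]<22 and g[r,x]>60 else "w" if S[r,x]>95 else "G" if S[r,x]<32 else "." for x in range(205,400)))
E
```

```text
[357.32289237 184.63270985]
150 [([363.2, 179.4], [355, 172, 18, 15, 218], [0.574, -0.1849, 0.04])]
165 [([363.1, 179.3], [355, 172, 17, 15, 212], [0.574, -0.1848, 0.04])]
180 [([363.2, 179.0], [356, 172, 16, 14, 171], [0.5743, -0.1849, 0.04])]
110 ................GGGGGGGGGGGGGGGGDDDDDDDWWWWWWWWWWWWWWWWWWWWWWWWWWWWWWWWWWWWWWWWWWWWWWW......WWWWWWWWWWWWWWWWWWWWWWWWWWWWWWWWWWWWWWWWWWWWWWWWDDDGGGGGGGGGGGGGGGGGGGGGGGGGGGGGGG.....................
125 ................GGGGGGGGGGGGGGGGGGDDDDDDwWWWWWWWWWWWWWWWWWWWWWWWWWWWWWWWWWWWWWWWWWWWW..............WWWWWWWWWWWWWWWWWWWWWWWWWWWWWWWWWWWWWWWWWDDDDGGGGGGGGGGGGGGGGGGGGGGGGGGGGGGGGGG.................
140 .................GGGGGGGGGGGGGGGGGGDDDDDDDWWWWWWWWWWWWWWWWWWWWWWWWWWWWWWWWWWWWWWWWWWWwwwwwwwwwwwwwwWWWWWWWWWWWWWWWWWWWWWWWWWWWWWWWWWWWWWWWWWDDDDGGGGGGGGGGGGGGGGGGGGGGGGGGGGGGGGGGGGG..............
155 ................GGGGGGGGGGGGGGGGGGGGDDDDDDDDWWWWWWWWWWWWWWWWWWWWWWWWWWWWWWWWWWWWWWWWWWWWWWWWWWWWWWWWWWWWWWWWWWWWWWWWWWWWWWWWWWWWWWWWWWWWWWWWDDDDGGGGGGGGGGGGGGGGGGGGGGGGGGGGGGGGGGGGGGG............
```

```bash
python3 - <<'E'
from h import *
def run(fn,npy,pin,rows,right):
    q=np.load(npy); c=cam("wrist",(q[:3],q[3:])); im=cv2.imread(fn); g=cv2.cvtColor(im,cv2.COLOR_BGR2GRAY).astype(float)
    P=back(c,pin,.04); F=[];J=[]
    for r in rows:
        # near pad: darkest run nearest the jaw side
        uexp=proj(c,P+[.04,.019,-.004])[0][0]; lo=int(uexp)-14; x=g[r,lo:lo+28]; d=np.where(x<45)[0]
        if len(d)<2: continue
        a,b=(d[0],d[-1])
        sub=lambda i,j: i+(x[i]-60)/(x[i]-x[j]) if x[i]!=x[j] else i
        e1=sub(a-1,a) if a>0 else a; e2=b+(60-x[b])/(x[b+1]-x[b]) if b<27 else b
        L,Rr=lo+e1,lo+e2
        face,jaw=(L,Rr) if right else (Rr,L)
        F.append(back(c,(face,r),.036)); J.append(back(c,(jaw,r),.037))
    F=np.array(F);J=np.array(J); m=np.polyfit(F[:,0],F[:,1],1); yaw=np.arctan(m[0])
    n=np.array([-np.sin(yaw),np.cos(yaw)])
    print(fn,"pin",P.round(4)[:2],"n",len(F),"yaw",np.rad2deg(yaw).round(1),"face y",(2+1000*np.median((F[:,:2]-P[:2])@n)).round(2),"jaw y",(2+1000*np.median((J[:,:2]-P[:2])@n)).round(2))
run("e1.png","e1.npy",(363.2,179.3),range(105,150,3),True)
run("pics/w4.png","w4.npy",(200+330/2.25,40+170/2.25),range(42,84,3),True)
run("pics/w1.png","w1.npy",(215+148/2.5,85+366/2.5),range(242,284,3),False)
E
```

```text
e1.png pin [ 0.574  -0.1849] n 15 yaw -3.0 face y 16.35 jaw y 12.99
pics/w4.png pin [ 0.5619 -0.1777] n 14 yaw -5.7 face y 20.78 jaw y 13.78
pics/w1.png pin [ 0.5655 -0.1782] n 14 yaw -7.7 face y 21.92 jaw y 13.52
```

The near pad's face has moved from about y = 21 mm to 16.4 mm, which is roughly 35 N of grip. No gaps show in the row. I'll take the trigger again, squeeze and hold.

```bash
python3 - <<'E'
from h import *
o=[180,0,-4]
robot.move_to([.493,-.204,.09],o)
print("stop",robot.line_to([.493,-.204,.028],o,velocity=.08,f_stop=6))
print("stop",robot.line_to([.493,-.210,.028],o,velocity=.05,f_stop=6))
fingers.gripper_to(0.0,21); robot.pause(.3); st("closed")
np.save("e2.npy",np.hstack([robot.current_tool_pos(),robot.current_eef_rot()])); im=wrist("e2.png")[1]; print(meas(im))
vision.grab_frame("side")
for l in ["near_cheek","core","top_cheek","far_jaw","dropper_bottle","loose_can"]:
    print(l,[(round(d["p"],2),np.round(d["rect"]).tolist()) for d in recognise(l,"side")][:3])
st("end")
E
```

```text
stop False
stop False
closed 0.415 [-3.8 -3.9 10.5] 19.9 35.37
circle 225.0 100.9 bar-end rel 261.0 pad strip [8, 7, 8] wood row2 0..178
near_cheek [(0.5, [360.0, 201.0, 24.0, 14.0])]
core [(0.81, [355.0, 234.0, 22.0, 18.0]), (0.63, [317.0, 202.0, 20.0, 12.0])]
top_cheek [(0.71, [325.0, 181.0, 9.0, 16.0]), (0.62, [309.0, 200.0, 19.0, 10.0])]
far_jaw [(0.6, [324.0, 205.0, 56.0, 41.0])]
dropper_bottle []
loose_can []
end 0.416 [-4.4 -4.5 10.1] 19.9 35.77
```

```bash
python3 -c "
from h import *
print(workorder.close_job())"
```

```text
the job is handed in; nothing more can be done
None
```

I handed the job in at about 36 s: the top block stands in the row, the jaw is closed tight at an estimated 35 N (taken with the trigger released, from how far the near pad gave), and the trigger is held squeezed at about 20 N. I viewed 12 pictures against the limit of 10, the clamp crept about 12 mm across the table, and the networks did not find the bottle or can in the last side picture.

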